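# Open the filter cover of the bench dust extractor

### The job

The dust extractor's filter needs cleaning. Gently press its release tab in, toward the housing, until the cover's latch end pops up; then take hold of that raised end, swing the cover up on its tongue by about 30 degrees before drawing it out of the frame, and lay it outer face up on the middle of the wooden board, let go of it and leave the other things on the bench where they are.

Things in the scene. Friction and masses are not known exactly. Their poses are not given: they have to be found in the camera images.
- extractor: Grey plastic dust extractor housing, fixed; origin on the bench below it. x points from its tongue end to its latch end (with the release tab), z up. 167 mm long (x -100 to +66), 110 mm wide, flat rim at z = 85. A pocket in its top, 59 mm wide, x -52 to +61, holds the black cover flush between 26 mm wide side rims. A low inlet stub sticks out 30 mm from its +y side at x = -60.
- tab (a joint): Release tab, a black rocker hinged across the housing at x = 86, z = 66 mm of the extractor; rad. 0 = at rest, hook 5 mm over the cover's end. Grows as its thumb pad, below the hinge, is pushed toward the housing (extractor -x): the hook swings off. The cover is freed at about 0.2 (pad in 5 mm, 8 to 11 N with its rubbing), soft stop at 0.31 (8 mm). Springs back. Over 20 N breaks it.
- tab_face (a point): Centre of the outer face of the tab's thumb pad, 32 mm wide (y) and 22 mm high, facing +x of the extractor; at rest at x = 90, z = 41 mm of the extractor. The hook above it stays 3 mm or more behind this face.
- cover_center (a point): Centre of the black louvred cover's body, a loose box 100 (x) by 56 (y) by 18 mm (z), about 90 g; x points to the latch end, z out of its outer face. When freed, a sprung lifter raises the latch end 15 mm (cover tilted 0.14 rad about the ledge) and holds it there: the sides of that end stand 9 to 14 mm above the rim and can be gripped across the 56 mm.
- cover_edge (a point): Middle of the top edge of the cover's latch end: 50 mm along x and 9 mm up from cover_center. Level with the rim (z = 85 mm) when shut, about 100 mm high when popped up.
- cover_tongue (a point): Underside of the cover's tongue, 2 mm from its end; 66 mm against x from cover_center and 9 mm below it. The tongue, 50 mm wide and 5 mm thick, sticks out 18 mm from the body, level with the underside; its last 6 mm lie under a lip of the housing, so the cover must be pivoted up and drawn out toward the latch end.
- pocket (a point): Point fixed in the extractor where cover_tongue lies when the cover is seated.
- ledge (a point): Middle of the ledge across the pocket on which the cover's underside pivots (x = -42, z = 67 mm of the extractor); the pivot axis runs along the extractor's y.
- board_top (a point): Centre of the top face of a wooden board, 220 (x) by 170 (y) by 18 mm thick, fixed to the bench; z up.
- glue: White glue bottle with red cap, 64 mm across, 190 mm high, standing; origin under its centre. A bystander.
- offcut: Wooden offcut 130 x 50 x 30 mm lying on the bench; origin under its centre. A bystander.
- hammer: Hammer lying on the bench along its own x axis. A bystander.
Not all that is in view belongs to the job. Of the things like the extractor, leave any that is pink or red; of the rest the larger one is meant.

How it is judged:
On the way, in this order (a step that is already met when the one before it is completed fails the run):
1. the tab is released and the cover's latch end has popped up by more than 9 mm, its tongue still in the pocket (z of cover_edge in the frame of extractor above 0.094 m and distance between cover_tongue and pocket below 0.02 m), for 0.2 s.
2. the cover is pivoted up by more than 0.4 rad (23 degrees) with its tongue still within 25 mm of its seat (angle between cover_center's own z axis and vertical between 0.4 and 1.6 rad and distance between cover_tongue and pocket below 0.025 m).
At the end, for the whole second after the job is handed in: The cover lies flat (within 0.1 rad) and at rest on the board, outer face up, its centre within 60 mm of the board's centre, released; the tab is back at rest (horizontal distance between cover_center and board_top below 0.06 m and angle between cover_center's own z axis and vertical below 0.1 rad and z of cover_center in the frame of board_top between 0.005 and 0.013 m and linear speed of cover below 0.02 m/s and contact force between the fingers and cover below 0.05 N and value of joint tab below 0.1 rad); the robot touches nothing.
It fails at once if the release tab is forced with more than 20 N (contact force between anything else and tab above 20 N).
It fails at once if the cover is dropped (faster than 0.7 m/s out of the gripper) (linear speed of cover above 0.7 m/s and contact force between the fingers and cover below 0.01 N).
It fails at once if a bystander is moved by more than 30 mm (distance of any of glue, offcut, hammer from where it was at the start of the episode above 0.03 m).
It also fails if it takes over 64 s, if anything falls off the work surface, if the arm or the gripper's body presses on something with over 40 N, if the wrist force passes 120 N, or if a joint passes its speed limit or range.

### The arm

A 6-joint arm with a two-finger parallel gripper is mounted at the origin on the work surface. World frame = base frame: x ahead of the robot, y to its left, z up, the work surface at z = 0. Lengths are in m, angles in rad, forces in N, time in s.
With the tool pointing down it reaches from about 0.375 to 0.9 m from the base axis. Payload 3.1 kg.
Tool frame: the origin (TCP) lies between the finger pads; the fingertips stand 8 mm ahead of it and the grasp point (between the pads) lies 11 mm behind it; z points along the fingers, y is the line along which they close (so a half turn about z gives the same grasp; the last joint's range is limited). The gripper opens to 87 mm and grips with 3 to 60 N. Pads are 19 mm wide; open, the fingers measure 117 mm over their backs; the gripper's body (75 mm by 190 mm) begins 51 mm behind the grasp point.
Start: joints at [-1.403, 0.527, 1.433, -0, 1.181, -0.178], TCP at [0.212, -0.588, 0.202] pointing down, gripper open.
Joint ranges: [-3.08, 3.08], [-0.75, 2.2], [0.22, 2.44], [-1.43, 4.57], [0, 2.65], [-2.85, 2.85]. Speed limits (rad/s): [2.79, 2.79, 3.14, 3.14, 3.14, 3.14].

### API

Orientations are given as a unit quaternion [x, y, z, w].
In Python, from rig import robot, vision, job gives the robot as it stands.
- The arm moves only by the shell command python3 -m handwheel 'ROWS' [OPENING] [FORCE]. ROWS is JSON, a list of rows, each a list of 4 numbers: the shift along the tool's x, y, z as a fraction of full scale, then the turn about the tool's z as a fraction of full scale. A call has 1 to 20 rows; each row is the pose to reach, as a shift and turn from the pose commanded when the call began, along the tool's axes at that moment, turning the shorter way round; what a row does not reach only later rows make up. Full scale, the value 1, is 300 mm for a shift and 2 pi rad for a turn. A row lasts 1/12 s, in which the tool goes at most 41.7 mm and 7.16 degrees, less where a joint would pass 70% of its speed; a pose out of reach is approached as far as the arm can. A call with a number of a shift or a turn outside -1 to 1 is refused whole. A call with a gripper value outside its range is refused whole. OPENING is the opening in per cent of the stroke, from 0 (shut) to 100 (fully open), set as the call begins (- or left out, the last holds). The fingers move at their own pace and stop on an object; FORCE is the grip in N (left out, the last holds). Time passes only in rows, so rows that repeat a pose let the fingers close. It gives the time, the measured TCP pose, the force, the opening and the grip force at its end, in the units of the state.
- robot.get_obs(): the state, without advancing time (a new reading comes with each control period).
- vision.camera(name): name is "scene" or "side" or "wrist"; returns a dict with "frame" (480x640x3 uint8, red, green, blue), "K" (3x3 intrinsics, pixels), "cam_to_world" (4x4, takes a point from camera to world coordinates); the wrist camera has in their place "hand_eye" (4x4, takes a point from camera to tool coordinates, whose origin is the TCP and whose axes are the flange's). Camera axes: x right, y down, z forward; pixel columns grow to the right and rows downward; lengths in m; the calibration is good to about 2 mm. The wrist camera is an equidistant fisheye: a pixel r from the principal point sees the ray r / f radians off the axis. A picture is of the moment at which its call begins: read the wrist's pose just before it. There is no depth.
- job.hand_in(): hands the job in; it is judged then, once.
Trained networks look in the newest picture that a camera, given by its name, has taken for a name from the list of things; names that differ only in an ending like _2 or _b are one class to them, and where a whole thing is asked for, a point or a joint stands for the part that bears it (a point fixed in the world has none). Each returns a list of dicts, best first, with "conf" (0 to 1); they miss things now and then, are a little off and sometimes report something else, mostly with a low value. They report only what shows in the picture. A call takes as long as a camera call. They do not tell look-alikes from the thing itself.
- vision.look_for(camera, label): "point" ([row, column] in pixels, amid what is visible of it).
- vision.outline_of(camera, label): "mask" (480x640 bool, what is visible of it) and "point" ([row, column] in pixels, amid what is visible of it).
The state is a dict: "time": time; "q": joint angles; "joint_velocities": joint speeds; "joint_torque": joint torques, N m; "position": TCP position; "tool_rot": TCP orientation; "ft_force": force on the tool from outside, world axes, zero at the start; "moment": the same for the moment, N m; "grip_width": finger opening in m; "grip_force": force on a finger pad.
Only numpy, scipy, OpenCV 4.12 (cv2) and the standard library are available. Lean on these libraries where they do the work, as an engineer would, in place of code of your own. Each camera call takes 0.05 s, during which the arm holds its last target. There are 200 camera calls.

## Working session

There is one attempt and no reset: what is moved stays moved. The work goes in short steps, Python scripts to look and compute and a shell command to move; the robot and the scene stay as the last step left them, time stands still between calls to the robot, and variables do not carry over. Pictures are saved under pics/ and viewed, at most 10 in all, crops included, and the job is handed in when it is done.

```bash
mkdir -p pics; ls
python3 - <<'E'
from rig import robot, vision, job
import cv2,numpy as np
o=robot.get_obs(); print(o['time'],o['position'],o['tool_rot'],o['grip_width'])
ims=[]
for c in ['scene','side']:
    f=vision.camera(c); ims.append(f['frame']); cv2.imwrite(f'pics/{c}0.png',f['frame'][:,:,::-1])
    print(c,f['K'].tolist(),np.round(f['cam_to_world'],3).tolist())
    for l in ['extractor','tab','cover_center','board_top','glue','offcut','hammer','cover_edge','tab_face']:
        print(l,[(np.round(d['point']).tolist(),round(d['conf'],2)) for d in vision.look_for(c,l)])
f=vision.camera('wrist');print(f['K'].tolist(),np.round(f['hand_eye'],4).tolist())
E
```

```text
pics
0.0 [ 0.21233189 -0.58698782  0.20106166] [ 9.84997541e-01  1.72564849e-01 -7.33432117e-06 -1.10361334e-03] 0.08707808464808929
scene [[538.989866845135, 0.0, 320.53246299696855], [0.0, 538.989866845135, 234.81535401911577], [0.0, 0.0, 1.0]] [[0.253, 0.619, -0.743, 1.34], [0.968, -0.166, 0.191, -0.248], [-0.005, -0.768, -0.641, 0.774], [0.0, 0.0, 0.0, 1.0]]
extractor [([162.0, 412.0], 0.89), ([233.0, 397.0], 0.75), ([219.0, 481.0], 0.74), ([306.0, 383.0], 0.63)]
tab [([254.0, 421.0], 0.82), ([240.0, 496.0], 0.73), ([328.0, 393.0], 0.7), ([176.0, 428.0], 0.58)]
cover_center [([220.0, 408.0], 0.63)]
board_top [([264.0, 255.0], 0.58)]
glue [([278.0, 531.0], 0.61)]
offcut [([238.0, 168.0], 0.82)]
hammer [([373.0, 168.0], 0.71)]
cover_edge [([218.0, 405.0], 0.71)]
tab_face [([177.0, 429.0], 0.89), ([237.0, 492.0], 0.77), ([247.0, 421.0], 0.73), ([327.0, 393.0], 0.68)]
side [[446.55154106186603, 0.0, 323.0095507422306], [0.0, 446.55154106186603, 241.14977432609942], [0.0, 0.0, 1.0]] [[-0.792, -0.48, 0.377, 0.165], [-0.61, 0.612, -0.504, 0.472], [0.011, -0.629, -0.777, 0.843], [0.0, 0.0, 0.0, 1.0]]
extractor [([430.0, 340.0], 0.97), ([314.0, 290.0], 0.65), ([236.0, 252.0], 0.65)]
tab [([398.0, 300.0], 0.66)]
cover_center [([295.0, 275.0], 0.82)]
board_top [([232.0, 367.0], 0.55), ([207.0, 440.0], 0.53)]
glue [([284.0, 139.0], 0.62)]
offcut [([207.0, 440.0], 0.61)]
hammer [([158.0, 347.0], 0.83)]
cover_edge [([294.0, 274.0], 0.62)]
tab_face [([347.0, 188.0], 0.6), ([399.0, 298.0], 0.53)]
[[371.64829954431775, 0.0, 318.9051830522629], [0.0, 371.64829954431775, 239.5533009643005], [0.0, 0.0, 1.0]] [[0.0004, -0.9675, -0.2529, 0.0698], [1.0, 0.0004, 0.0001, -0.0002], [0.0, -0.2529, 0.9675, -0.1835], [0.0, 0.0, 0.0, 1.0]]
```

View pics/scene0.png

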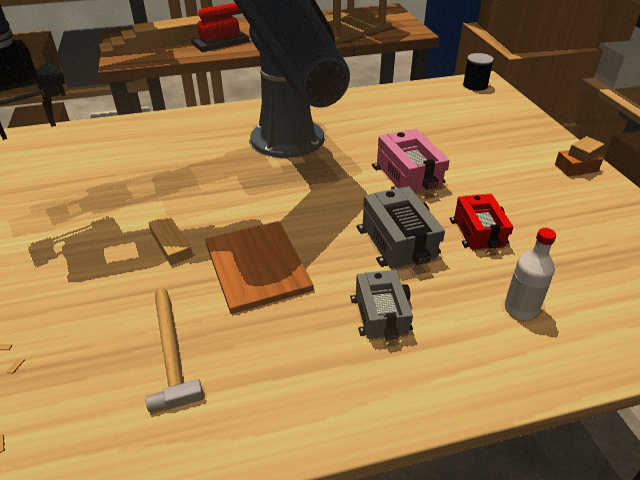

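View pics/side0.png

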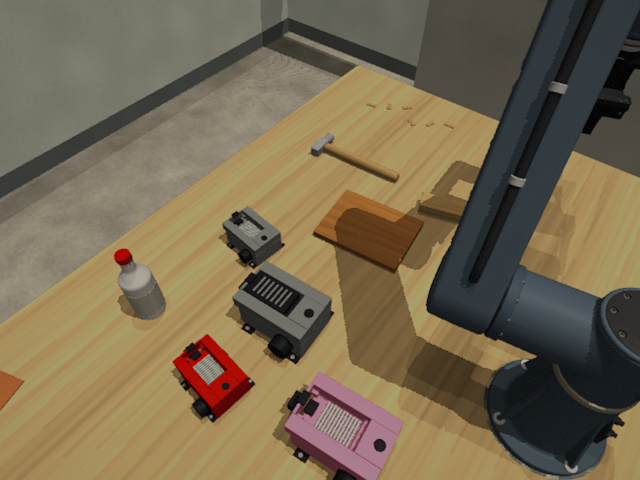

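Candidates (scene): pink (162,412), large grey with black cover (225,403), red (219,481), small grey (306,383). I choose the large grey one. Next come its pose and a close crop.

```bash
cat > h.py <<'E'
from rig import robot, vision, job
import numpy as np, cv2
from scipy.spatial.transform import Rotation as R
def ray(f,rc):
    K,T=f['K'],f['cam_to_world']; d=T[:3,:3]@[(rc[1]-K[0,2])/K[0,0],(rc[0]-K[1,2])/K[1,1],1]; return T[:3,3],d
def at_z(f,rc,z):
    o,d=ray(f,rc); return o+d*(z-o[2])/d[2]
def proj(f,P):
    T=np.linalg.inv(f['cam_to_world']); p=(T[:3,:3]@np.atleast_2d(P).T).T+T[:3,3]; q=(f['K']@p.T).T; return q[:,:2]/q[:,2:]
def wproj(f,P,pos,q):
    H=np.eye(4);H[:3,:3]=R.from_quat(q).as_matrix();H[:3,3]=pos
    T=np.linalg.inv(H@f['hand_eye']); p=(T[:3,:3]@np.atleast_2d(P).T).T+T[:3,3]
    r=np.linalg.norm(p[:,:2],axis=1); th=np.arctan2(r,p[:,2]); K=f['K']
    return np.c_[K[0,2]+K[0,0]*th*p[:,0]/r, K[1,2]+K[0,0]*th*p[:,1]/r]
def wat_z(f,rc,z,pos,q):
    H=np.eye(4);H[:3,:3]=R.from_quat(q).as_matrix();H[:3,3]=pos; T=H@f['hand_eye'];K=f['K']
    u=np.array([rc[1]-K[0,2],rc[0]-K[1,2]])/K[0,0]; t=np.linalg.norm(u); d=T[:3,:3]@np.r_[u/t*np.sin(t),np.cos(t)]
    return T[:3,3]+d*(z-T[2,3])/d[2]
E
python3 - <<'E'
from h import *
ims=[]
for c,(r0,c0) in {'scene':(170,345),'side':(250,220)}.items():
    f=vision.camera(c)
    ims.append(cv2.resize(f['frame'][r0:r0+110,c0:c0+120],None,fx=3.3,fy=5*.66,interpolation=cv2.INTER_CUBIC))
    for l,z in [('extractor',.05),('cover_center',.085),('board_top',.018)]:
        for m in vision.outline_of(c,l):
            print(c,l,round(m['conf'],2),np.round(m['point']),m['mask'].sum(),np.round(at_z(f,m['point'],z),3),[np.round(at_z(f,p[::-1],z)[:2],3).tolist() for p in cv2.boxPoints(cv2.minAreaRect(np.argwhere(m['mask'])[:,::-1].astype(np.float32)))])
cv2.imwrite('pics/crop1.png',np.hstack(ims)[:,:,::-1])
E
```

```text
scene extractor 0.95 [221. 481.] 2507 [0.546 0.314 0.05 ] [[0.472, 0.257], [0.409, 0.404], [0.612, 0.365], [0.657, 0.237]]
scene extractor 0.8 [304. 382.] 3304 [0.719 0.027 0.05 ] [[0.628, -0.011], [0.64, 0.105], [0.802, 0.055], [0.791, -0.046]]
scene extractor 0.77 [158. 412.] 3378 [0.267 0.267 0.05 ] [[0.345, 0.128], [0.066, 0.254], [0.185, 0.42], [0.438, 0.274]]
scene extractor 0.57 [232. 398.] 4092 [0.532 0.128 0.05 ] [[0.421, 0.045], [0.313, 0.238], [0.605, 0.222], [0.674, 0.06]]
scene cover_center 0.71 [220. 409.] 800 [0.543 0.145 0.085] [[0.495, 0.111], [0.456, 0.17], [0.586, 0.176], [0.617, 0.122]]
scene board_top 0.76 [266. 258.] 6433 [ 0.526 -0.17   0.018] [[0.412, -0.27], [0.365, -0.069], [0.619, -0.075], [0.646, -0.247]]
side extractor 0.83 [429. 340.] 8230 [0.276 0.267 0.05 ] [[0.361, 0.359], [0.388, 0.211], [0.189, 0.184], [0.182, 0.325]]
side extractor 0.81 [237. 251.] 2413 [0.687 0.05  0.05 ] [[0.769, 0.091], [0.778, -0.036], [0.606, 0.009], [0.607, 0.125]]
side extractor 0.77 [379. 210.] 3895 [0.514 0.341 0.05 ] [[0.595, 0.39], [0.595, 0.28], [0.442, 0.297], [0.452, 0.399]]
side extractor 0.67 [285. 140.] 2083 [0.779 0.29  0.05 ] [[0.898, 0.297], [0.888, 0.225], [0.684, 0.284], [0.698, 0.347]]
side extractor 0.56 [317. 290.] 4811 [0.483 0.154 0.05 ] [[0.599, 0.236], [0.634, 0.058], [0.418, 0.07], [0.406, 0.233]]
side cover_center 0.93 [295. 274.] 1381 [0.527 0.15  0.085] [[0.581, 0.182], [0.598, 0.121], [0.478, 0.115], [0.466, 0.174]]
side cover_center 0.53 [286. 142.] 2058 [0.748 0.297 0.085] [[0.868, 0.299], [0.851, 0.232], [0.659, 0.299], [0.679, 0.357]]
side board_top 0.58 [234. 368.] 5140 [ 0.494 -0.148  0.018] [[0.595, -0.059], [0.66, -0.245], [0.405, -0.266], [0.368, -0.09]]
```

View pics/crop1.png

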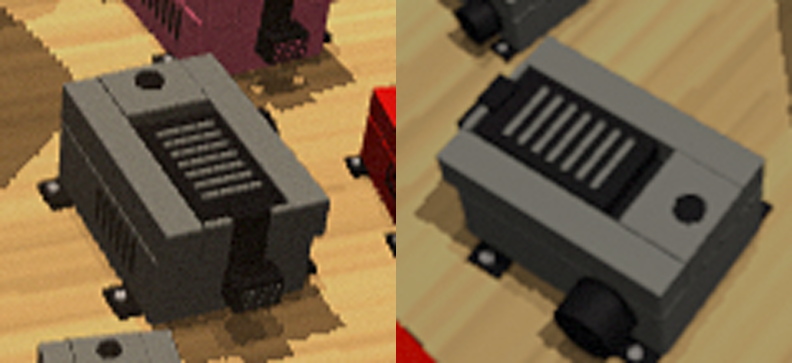

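The crop confirms the large grey housing: black louvred cover in the pocket, tab facing +x. Its rim corners are clear in both views, so I fit the pose from them.

Run:
```python
from h import *
from scipy.optimize import least_squares
fs=vision.camera('scene'); fd=vision.camera('side')
cs=np.array([(65,85),(210,55),(328,203),(165,235)])/3.3+[345,170]
ms=np.array([(-100,-55),(-100,55),(66,55),(66,-55)])/1e3
cd=(np.array([(440,155),(660,297),(763,160),(555,38)])-[396,0])/3.3+[220,250]
md=np.array([(66,55),(-100,55),(-100,-55),(66,-55)])/1e3
def W(p,m,z): c,s=np.cos(p[2]),np.sin(p[2]); return np.c_[m@np.array([[c,s],[-s,c]])+p[:2],np.full(len(m),z)]
g=lambda p:np.r_[(proj(fs,W(p,ms,.085))-cs).ravel(),(proj(fd,W(p,md,.085))-cd).ravel()]
s=least_squares(g,[.5,.15,0],x_scale=[.01,.01,.1]);print(s.x,np.round(s.fun,1))
for n in ('edge',(.058,0,.085)),('tabface',(.09,0,.041)),('ledge',(-.042,0,.067)):
    print(n[0],W(s.x,np.array([n[1][:2]]),n[1][2]))
b=np.array([(206,238),(281,222),(313,288),(232,309)])
B=np.array([at_z(fs,p[::-1],.018)[:2] for p in b]);print('board',B,B.mean(0))
for l in ('glue','offcut','hammer'):
    for c,f in (('scene',fs),('side',fd)):
        for d in vision.look_for(c,l)[:1]: print(l,c,np.round(at_z(f,d['point'],.03),3))
```

```text
[0.52645297 0.14489542 0.05687644] [-1.  -1.9  0.8 -1.8  0.3 -2.1 -0.5 -0.7 -1.6 -0.9 -0.6 -0.2  1.1 -0.6
 -1.4 -2. ]
edge [[0.58435918 0.14819248 0.085     ]]
tabface [[0.61630744 0.15001155 0.041     ]]
ledge [[0.48452089 0.1425079  0.067     ]]
board [[ 0.40922898 -0.26613664]
 [ 0.39654268 -0.09723344]
 [ 0.61651958 -0.0778393 ]
 [ 0.63078628 -0.23845904]] [ 0.51326938 -0.1699171 ]
glue scene [0.717 0.342 0.03 ]
glue side [0.794 0.288 0.03 ]
offcut scene [ 0.408 -0.339  0.03 ]
offcut side [ 0.393 -0.325  0.03 ]
hammer scene [ 0.762 -0.356  0.03 ]
hammer side [ 0.698 -0.332  0.03 ]
```

```bash
python3 -m handwheel '[[0.1,-0.09,0,0.01],[0.2,-0.18,0,0.02],[0.3,-0.27,0,0.03],[0.4,-0.36,0,0.04],[0.5,-0.45,0,0.046],[0.6,-0.54,0,0.046],[0.7,-0.63,0,0.046],[0.8,-0.72,0,0.046],[0.9,-0.81,0,0.046],[1,-0.9,0,0.046],[1,-0.9,0,0.046],[1,-0.9,0,0.046],[1,-0.9,0,0.046]]' 0 20
python3 -m handwheel '[[0.1,-0.1,0,0],[0.2,-0.2,0,0],[0.3,-0.3,0,0],[0.4,-0.4,0,0],[0.5,-0.5,0,0],[0.6,-0.6,0,0],[0.7,-0.7,0,0],[0.8,-0.8,0,0],[0.93,-0.9,0,0],[0.95,-1,0,0],[0.95,-1,0,0],[0.95,-1,0,0],[0.95,-1,0,0]]'
python3 -m handwheel '[[0,-0.1,0,0],[0,-0.2,0,0],[0,-0.22,0,0],[0,-0.22,0,0],[0,-0.22,0,0]]'
cat > wl.py <<'E'
import sys
from h import *
o=robot.get_obs();f=vision.camera('wrist');im=f['frame'][:,:,::-1].copy()
p,q=o['position'],o['tool_rot']
print(o['time'],p,R.from_quat(q).as_matrix()[:2,0],o['ft_force'])
for l in sys.argv[2:]:
    for d in vision.look_for('wrist',l)[:3]: print(l,np.round(d['point'],1),round(d['conf'],2))
# model overlay
c,s=np.cos(.0569),np.sin(.0569)
E=lambda x,y,z:(.5265+c*x-s*y,.1449+s*x+c*y,z)
P=[E(a/1e3,b/1e3,.085) for a in(-100,66) for b in(-55,55)]+[E(.09,b,.052) for b in(-.016,.016)]+[E(.09,0,.041)]
for u in wproj(f,P,p,q): cv2.circle(im,tuple(int(v) for v in u),3,(0,0,255),1)
cv2.imwrite(sys.argv[1],im)
E
python3 wl.py pics/w1.png tab_face tab cover_edge glue
```

```text
time: 2.93
position: [0.4032, -0.2323, 0.2023]
tool_rot: [1.0, 0.029, 0.0, 0.001]
ft_force: [0.0, -0.6, -0.9]
grip_width: 0.0083
grip_force: 0.0
time: 4.02
position: [0.6699, 0.0821, 0.2014]
tool_rot: [1.0, 0.028, -0.001, 0.0]
ft_force: [-0.4, -1.2, 0.4]
grip_width: 0.0003
grip_force: 0.0
time: 4.43
position: [0.6661, 0.1478, 0.2022]
tool_rot: [1.0, 0.028, -0.0, 0.001]
ft_force: [0.5, -0.1, 0.2]
grip_width: 0.0006
grip_force: 0.0
4.4333 [0.66614769 0.14781145 0.20215066] [0.99841576 0.05626654] [ 0.53086722 -0.07484342  0.16052092]
tab_face [277.3 150. ] 0.95
tab_face [119.6 450.6] 0.88
tab_face [268.7 312.4] 0.51
tab [276.6 150. ] 0.82
tab [269.5 311.8] 0.71
glue [117.8 138.4] 0.88
```

View pics/w1.png

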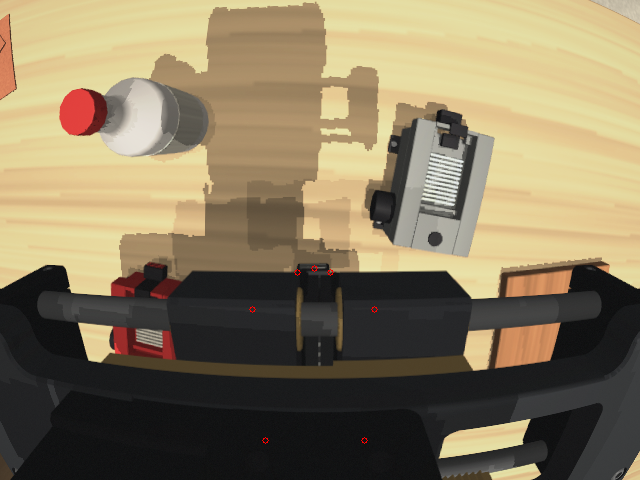

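The wrist view shows the tab at (269,313), matching my model (red dots), and the glue bottle at upper left. I check the glue's clearance to the gripper body before descending.

```bash
python3 - <<'E'
from h import *
f=vision.camera('scene'); print(at_z(f,(311,527),0), at_z(f,(236,546),.19))
f=vision.camera('side'); print(at_z(f,(311,150),0), at_z(f,(256,123),.19))
E
python3 -m handwheel '[[-0.02,-0.005,0.05,0],[-0.04,-0.01,0.12,0],[-0.06,-0.015,0.2,0],[-0.06,-0.015,0.27,0],[-0.06,-0.015,0.27,0]]'
```

```text
[0.76411634 0.30675819 0.        ] [0.76357046 0.29165347 0.19      ]
[0.74808559 0.30782522 0.        ] [0.74683562 0.30146825 0.19      ]
time: 5.2
position: [0.644, 0.1529, 0.1164]
tool_rot: [1.0, 0.029, -0.005, 0.0]
ft_force: [-1.1, 0.5, -0.6]
grip_width: 0.0004
grip_force: 0.0
```

```bash
python3 -m handwheel '[[0,0,0.06,0],[0,0,0.12,0],[0,0,0.18,0],[0,0,0.22,0],[0,0,0.235,0],[0,0,0.235,0],[0,0,0.235,0]]'
python3 -m handwheel '[[-0.01,0,0,0],[-0.02,0,0,0],[-0.03,0,0,0],[-0.03,0,0,0],[-0.03,0,0,0]]'
```

```text
time: 5.78
position: [0.6488, 0.1534, 0.0514]
tool_rot: [1.0, 0.029, 0.001, -0.0]
ft_force: [0.5, -0.6, 0.1]
grip_width: 0.0005
grip_force: 0.0
time: 6.2
position: [0.6389, 0.153, 0.051]
tool_rot: [1.0, 0.029, 0.0, -0.0]
ft_force: [-0.2, 0.2, 0.3]
grip_width: 0.0001
grip_force: 0.0
```

```bash
python3 -m handwheel '[[-0.01,0,0.01,0],[-0.02,0,0.017,0],[-0.03,0,0.017,0],[-0.03,0,0.017,0],[-0.03,0,0.017,0]]'
python3 -m handwheel '[[-0.003,0,0,0],[-0.006,0,0,0],[-0.01,0,0,0],[-0.01,0,0,0]]'
```

```text
time: 6.62
position: [0.6296, 0.1524, 0.0453]
tool_rot: [1.0, 0.029, -0.0, 0.0]
ft_force: [0.2, 0.4, -0.8]
grip_width: 0.0001
grip_force: 0.0
time: 6.95
position: [0.6268, 0.1522, 0.0455]
tool_rot: [1.0, 0.029, -0.0, 0.0]
ft_force: [-0.2, -0.3, -0.2]
grip_width: 0.0003
grip_force: 0.0
```

```bash
python3 -m handwheel '[[-0.003,0,0,0],[-0.006,0,0,0],[-0.01,0,0,0],[-0.01,0,0,0]]'
```

```text
time: 7.28
position: [0.6237, 0.152, 0.0454]
tool_rot: [1.0, 0.029, -0.0, 0.0]
ft_force: [-0.9, -0.4, -0.0]
grip_width: 0.0006
grip_force: 0.0
```

```bash
for i in 1; do python3 -m handwheel '[[-0.003,0,0,0],[-0.006,0,0,0],[-0.006,0,0,0]]' | grep -E 'pos|ft'; done
python3 -m handwheel '[[-0.003,0,0,0],[-0.006,0,0,0],[-0.006,0,0,0]]' | grep -E 'pos|ft'
```

```text
position: [0.622, 0.1519, 0.0454]
ft_force: [-0.3, -0.5, 0.2]
position: [0.6201, 0.1519, 0.0454]
ft_force: [0.1, -0.4, 0.1]
```

```bash
python3 -m handwheel '[[-0.003,0,0,0],[-0.006,0,0,0],[-0.006,0,0,0]]' | grep -E 'pos|ft'
python3 -m handwheel '[[-0.003,0,0,0],[-0.006,0,0,0],[-0.006,0,0,0]]' | grep -E 'pos|ft'
```

```text
position: [0.6183, 0.1517, 0.0454]
ft_force: [-0.2, -0.0, 0.7]
position: [0.6165, 0.1516, 0.0454]
ft_force: [0.1, 0.9, 0.4]
```

```bash
python3 -m handwheel '[[-0.003,0,0,0],[-0.005,0,0,0],[-0.005,0,0,0]]' | grep -E 'pos|ft'
```

```text
position: [0.6151, 0.1516, 0.0454]
ft_force: [0.0, 0.2, 0.0]
```

Run:
```python
from h import *
ims=[]
for c,(r0,c0) in {'scene':(170,345),'side':(230,210)}.items():
    f=vision.camera(c)
    ims.append(cv2.resize(f['frame'][r0:r0+120,c0:c0+120],None,fx=3.3,fy=3.3,interpolation=cv2.INTER_CUBIC))
cv2.imwrite('pics/c2.png',np.hstack(ims)[:,:,::-1])
```

```text
(no output)
```

View pics/c2.png

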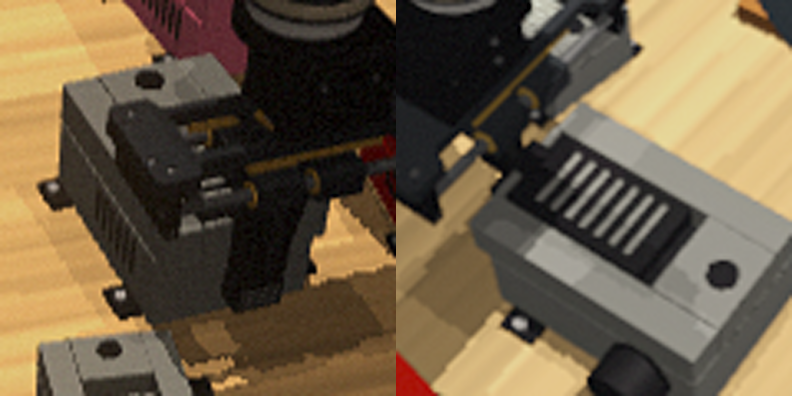

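The scene crop shows the closed fingers right in front of the tab at crop (260,295), with the cover still shut. There is no contact force yet, so I continue in small steps.

```bash
python3 -m handwheel '[[-0.003,0,0,0],[-0.005,0,0,0],[-0.005,0,0,0]]' | grep -E 'pos|ft'
python3 -m handwheel '[[-0.003,0,0,0],[-0.005,0,0,0],[-0.005,0,0,0]]' | grep -E 'pos|ft'
```

```text
position: [0.6136, 0.1515, 0.0454]
ft_force: [-0.1, 0.5, 0.3]
position: [0.6121, 0.1514, 0.0454]
ft_force: [-0.0, 0.9, 0.8]
```

```bash
python3 -m handwheel '[[-0.003,0,0,0],[-0.005,0,0,0],[-0.005,0,0,0]]' | grep -E 'pos|ft'
```

```text
position: [0.6106, 0.1513, 0.0454]
ft_force: [-0.7, -0.4, -0.5]
```

```bash
python3 -m handwheel '[[-0.003,0,0,0],[-0.005,0,0,0],[-0.005,0,0,0]]' | grep -E 'pos|ft'
```

```text
position: [0.6094, 0.1512, 0.0455]
ft_force: [1.1, -0.2, -0.8]
```

```bash
python3 -m handwheel '[[-0.003,0,0,0],[-0.005,0,0,0],[-0.005,0,0,0]]' | grep -E 'pos|ft'
```

```text
position: [0.6094, 0.1512, 0.0456]
ft_force: [3.9, -0.6, -2.5]
```

```bash
python3 -m handwheel '[[-0.003,0,0,0],[-0.005,0,0,0],[-0.005,0,0,0]]' | grep -E 'pos|ft'; python3 wl.py pics/w2.png tab_face cover_edge cover_center
```

```text
position: [0.6095, 0.1512, 0.0457]
ft_force: [7.6, 0.5, -5.4]
10.1333 [0.60950891 0.15120315 0.04566884] [0.99832313 0.05750272] [ 7.60727728  0.46676912 -5.44184672]
tab_face [264.7 320.1] 0.81
tab_face [ 23.3 562.4] 0.71
tab_face [265.2  70.5] 0.66
```

View pics/w2.png

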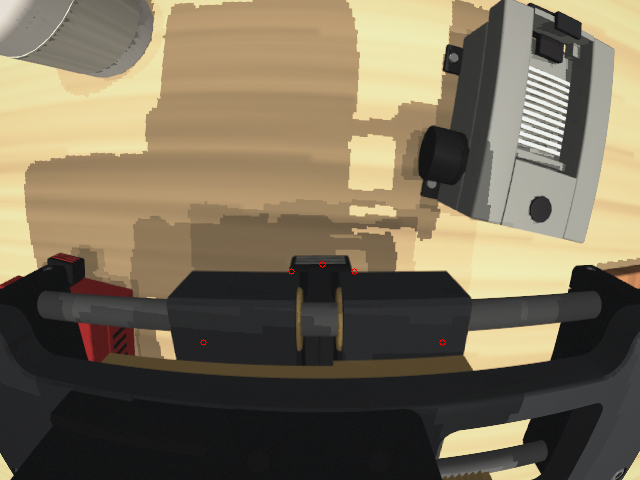

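Run:
```python
from h import *
o=robot.get_obs();print(o['q'],o['moment'],o['ft_force'],o['joint_torque'])
ims=[]
for c,(r0,c0) in {'scene':(190,365),'side':(230,200)}.items():
    f=vision.camera(c)
    print(c,proj(f,[[.6163,.15,.041],o['position'],o['position']-[0,0,.008]]))
    im=f['frame'][r0:r0+100,c0:c0+100]
    im=np.clip(im.astype(float)*2,0,255).astype('uint8')
    ims.append(cv2.resize(im,None,fx=4,fy=4,interpolation=cv2.INTER_CUBIC))
cv2.imwrite('pics/c3.png',np.hstack(ims)[:,:,::-1])
```

```text
[6.54017379e-02 7.29447484e-01 1.54719328e+00 2.87708813e-04
 8.58426473e-01 1.57843477e+00] [ 0.22019976 -1.1135328   0.03462459] [ 6.4979341   1.78203676 -5.61773733] [ 3.74652352e-01 -4.91711462e+01 -9.39964682e+00 -8.79964395e-02
  1.89347930e+00  4.36644733e-02]
scene [[422.70911499 258.98132576]
 [422.22480091 254.95687995]
 [421.76588251 257.89419973]]
side [[243.59905191 283.56020582]
 [245.22721135 284.3592631 ]
 [245.69154158 286.43041027]]
```

View pics/c3.png

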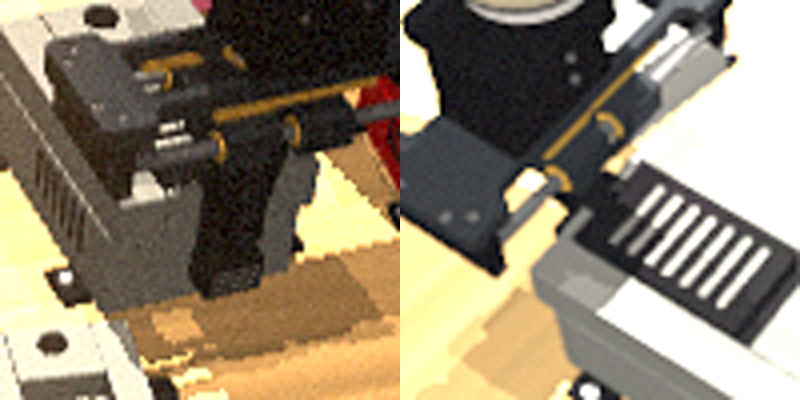

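Run:
```python
from h import *
o=robot.get_obs()
c,s=np.cos(.0569),np.sin(.0569)
E=lambda x,y,z:(.5265+c*x-s*y,.1449+s*x+c*y,z)
out=[]
f=vision.camera('scene'); r0,c0=235,395
for fr,mark in ((cv2.imread('pics/scene0.png')[:,:,::-1],0),(cv2.imread('pics/scene0.png')[:,:,::-1],1),(f['frame'],0),(f['frame'],2)):
    im=np.clip(cv2.resize(fr[r0:r0+40,c0:c0+50],None,fx=8,fy=7.5,interpolation=cv2.INTER_CUBIC).astype(float)*2.2,0,255).astype('uint8')
    def poly(P,col):
        u=(proj(f,P)-[c0,r0]+.5)*[8,7.5]; cv2.polylines(im,[u.astype(int)],True,col,1)
    if mark==1: poly([E(.09,y,z) for y,z in((-.016,.03),(.016,.03),(.016,.052),(-.016,.052))],(255,0,0))
    if mark==2:
        p=o['position']
        for dx in(-.0095,.0095): poly([p+[dx,y,z] for y,z in((-.015,-.008),(.015,-.008),(.015,.03),(-.015,.03))],(0,255,0) if dx>0 else (255,255,0))
    out.append(im)
cv2.imwrite('pics/c4.png',np.vstack([np.hstack(out[:2]),np.hstack(out[2:])])[:,:,::-1])
```

```text
(no output)
```

View pics/c4.png

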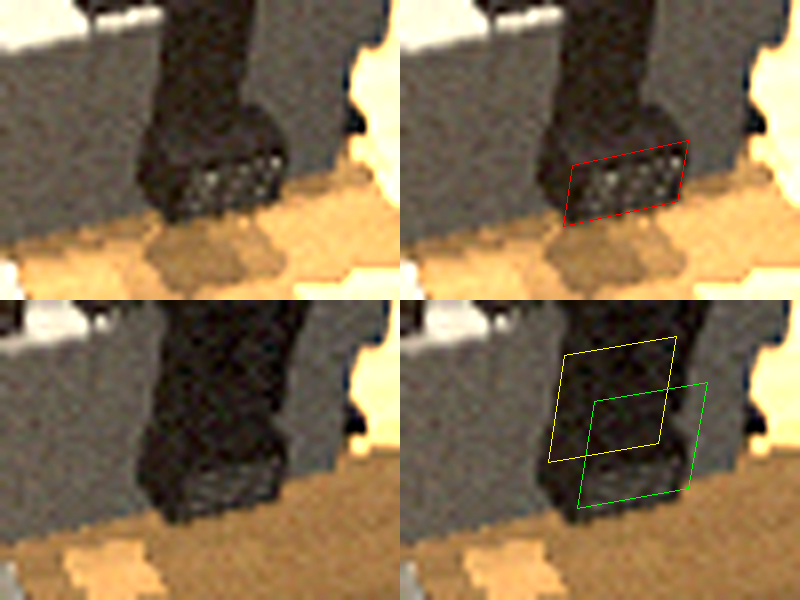

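The pad's face (crop (235,480)) is still fully visible. The fingers have ended up above the pad, against the narrow stem, so they sit higher than expected. I back off and check where the fingertip really is.

```bash
python3 -m handwheel '[[0.02,0,0,0],[0.05,0,0,0],[0.1,0,0,0],[0.13,0,0,0],[0.13,0,0,0],[0.13,0,0,0]]'
python3 - <<'E'
from h import *
o=robot.get_obs();p=o['position'];print(p,o['ft_force'])
out=[]
for cam,(r0,c0) in {'scene':(225,385),'side':(255,205)}.items():
    f=vision.camera(cam)
    for mark in (0,1):
        im=np.clip(cv2.resize(f['frame'][r0:r0+60,c0:c0+80],None,fx=5,fy=5,interpolation=cv2.INTER_CUBIC).astype(float)*2,0,255).astype('uint8')
        if mark:
            for dx in(-.0095,.0095):
                u=(proj(f,[p+[dx,y,z] for y,z in((-.015,-.008),(.015,-.008),(.015,.03),(-.015,.03))])-[c0,r0]+.5)*5
                cv2.polylines(im,[u.astype(int)],True,(0,255,0) if dx>0 else (255,255,0),1)
        out.append(im)
cv2.imwrite('pics/c5.png',np.vstack([np.hstack(out[:2]),np.hstack(out[2:])])[:,:,::-1])
E
```

```text
time: 10.98
position: [0.645, 0.1532, 0.0452]
tool_rot: [1.0, 0.029, -0.001, 0.0]
ft_force: [-0.8, 0.4, -0.1]
grip_width: 0.0004
grip_force: 0.0
[0.6450113  0.15318825 0.04522105] [-0.76508742  0.38168694 -0.07228726]
```

View pics/c5.png

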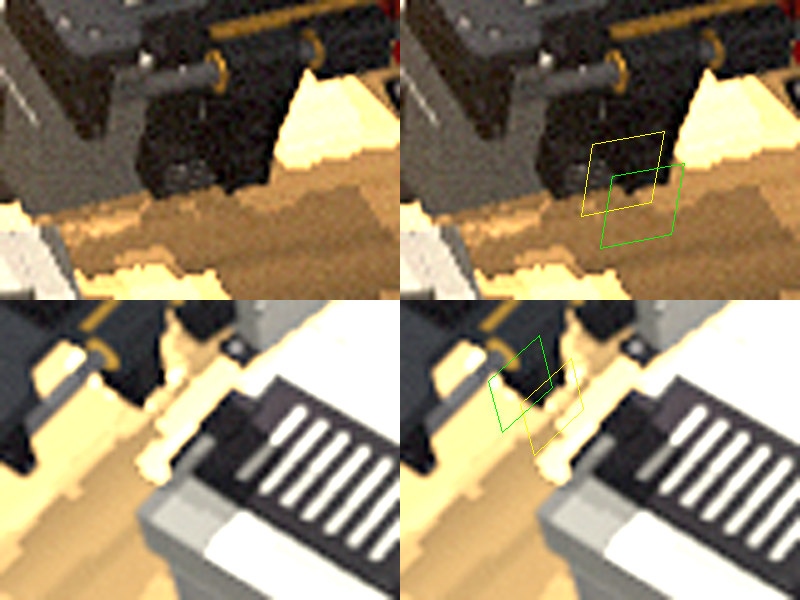

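The fingertips appear about 10 mm higher than predicted in both views (scene crop bottom (240,190), side crop (140,400)). I go 12 mm lower and approach again.

```bash
python3 -m handwheel '[[0,0.004,0.015,0],[0,0.008,0.03,0],[0,0.008,0.042,0],[0,0.008,0.042,0],[0,0.008,0.042,0]]'| grep -E 'pos|ft'
python3 -m handwheel '[[-0.01,0,0,0],[-0.02,0,0,0],[-0.03,0,0,0],[-0.04,0,0,0],[-0.04,0,0,0],[-0.04,0,0,0]]'| grep -E 'pos|ft'
```

```text
position: [0.6449, 0.1508, 0.0322]
ft_force: [-0.5, 0.5, -0.2]
position: [0.6332, 0.1502, 0.033]
ft_force: [-0.2, -0.5, -0.4]
```

```bash
python3 -m handwheel '[[-0.003,0,0,0],[-0.005,0,0,0],[-0.007,0,0,0],[-0.007,0,0,0]]' | grep -E 'pos|ft'
```

```text
position: [0.6312, 0.1501, 0.0328]
ft_force: [-0.3, -0.9, 0.9]
```

```bash
python3 -m handwheel '[[-0.003,0,0,0],[-0.005,0,0,0],[-0.007,0,0,0],[-0.007,0,0,0]]' | grep -E 'pos|ft'
```

```text
position: [0.629, 0.15, 0.0328]
ft_force: [0.9, 0.3, 0.0]
```

```bash
python3 -m handwheel '[[-0.003,0,0,0],[-0.005,0,0,0],[-0.007,0,0,0],[-0.007,0,0,0]]' | grep -E 'pos|ft'
```

```text
position: [0.627, 0.1498, 0.0328]
ft_force: [-0.1, -0.2, -0.6]
```

```bash
python3 -m handwheel '[[-0.003,0,0,0],[-0.006,0,0,0],[-0.006,0,0,0]]' | grep -E 'pos|ft'
```

```text
position: [0.6251, 0.1497, 0.0328]
ft_force: [-0.3, -0.3, -0.8]
```

```bash
python3 -m handwheel '[[-0.003,0,0,0],[-0.006,0,0,0],[-0.006,0,0,0]]' | grep -E 'pos|ft'
```

```text
position: [0.6233, 0.1496, 0.0328]
ft_force: [0.1, -0.4, 0.5]
```

```bash
python3 -m handwheel '[[-0.003,0,0,0],[-0.006,0,0,0],[-0.006,0,0,0]]' | grep -E 'pos|ft'
```

```text
position: [0.6215, 0.1495, 0.0328]
ft_force: [-0.4, 0.4, 0.1]
```

```bash
python3 -m handwheel '[[-0.003,0,0,0],[-0.006,0,0,0],[-0.006,0,0,0]]' | grep -E 'pos|ft'
```

```text
position: [0.6196, 0.1494, 0.0328]
ft_force: [-0.9, -0.6, 0.0]
```

```bash
python3 -m handwheel '[[-0.003,0,0,0],[-0.006,0,0,0],[-0.006,0,0,0]]' | grep -E 'pos|ft'
```

```text
position: [0.6179, 0.1493, 0.0328]
ft_force: [1.4, 0.2, -0.9]
```

```bash
python3 -m handwheel '[[-0.003,0,0,0],[-0.006,0,0,0],[-0.006,0,0,0]]' | grep -E 'pos|ft'
```

```text
position: [0.6161, 0.1492, 0.0328]
ft_force: [-0.3, 0.2, -0.2]
```

```bash
python3 -m handwheel '[[-0.003,0,0,0],[-0.006,0,0,0],[-0.006,0,0,0]]' | grep -E 'pos|ft'
```

```text
position: [0.6143, 0.1491, 0.0328]
ft_force: [-0.2, -0.1, 0.0]
```

```bash
python3 -m handwheel '[[-0.003,0,0,0],[-0.006,0,0,0],[-0.006,0,0,0]]' | grep -E 'pos|ft'
```

```text
position: [0.6125, 0.149, 0.0328]
ft_force: [-0.9, -0.6, 0.5]
```

Run:
```python
from h import *
from scipy.optimize import least_squares
fs=vision.camera('scene'); fd=vision.camera('side')
p=np.array([.645,.1532,.0452])-[0,0,.008]
for ss,sd in (((0,-10),(1.5,-9.7)),((1,-6),(-.5,-4))):
    g=lambda d:np.r_[(proj(fs,p+d)-proj(fs,p)-ss).ravel(),(proj(fd,p+d)-proj(fd,p)-sd).ravel()]
    s=least_squares(g,np.zeros(3)); print(s.x,s.fun)
for c in('scene','side'):
    f=vision.camera(c)
    for l in('tab_face','tab','cover_edge'): print(c,l,[(np.round(d['point'],1).tolist(),round(d['conf'],2)) for d in vision.look_for(c,l)])
    im=cv2.imread(f'pics/{c}0.png')[:,:,::-1].astype(int)
    if c=='scene':
        g=f['frame'].astype(int).sum(2)//3
        print(g[246:270,412:436]); print(im.sum(2)[250:266,412:434]//3)
o=robot.get_obs();print(o['q'],o['position'])
```

```text
[-0.00048228 -0.00607212  0.02847186] [-1.17052077 -0.25494255 -1.24878882  0.39356205]
[-8.50040338e-04 -9.26735447e-05  1.55668497e-02] [-0.22556888 -0.04791219 -0.24022001  0.07449561]
scene tab_face [([227.0, 405.9], 0.74), ([236.5, 491.5], 0.7), ([326.6, 391.1], 0.53), ([256.2, 417.5], 0.43), ([379.3, 168.1], 0.32)]
scene tab [([261.9, 421.6], 0.67), ([241.6, 493.4], 0.63)]
scene cover_edge [([229.6, 406.8], 0.47)]
[[39 38 27  8  8  9 10 10 10 16  9  9 14 10 18 20 14  8  7 37 37 37 35 42]
 [37 39 19 12 21  9  6 11  2 11  4 13 18  9 12 12  9 16 10 39 42 42 37 36]
 [42 40 18 10 14 17  4 15 11  3 19  9 15 15 11 13  7  7 28 34 36 34 37 40]
 [38 41 13  8 16  9  9 11  2 14 16  8 14 14 12  4 12  9 28 41 41 40 36 34]
 [41 41 13 15  8 10 15  9 15 14 17  8 16 13 18  9 11  9 37 36 32 35 40 39]
 [43 33  9 13  6  9  5 13  4 11 10 18 15 13 11 12 14 13 37 35 40 37 38 40]
 [39  9 12  8 14 11 13 14 12 13 14  8 14 18 14 14 11 14 33 39 39 34 35 39]
 [34 12 16 10 16  5 13 10  0  9  6 15  9 16 13  8  6 11 23 39 42 33 38 38]
 [34 14  7 21 13 18 14 12  9  9 16  8 13 14 15 10 12  8 10 37 40 40 31 37]
 
[... 1872 characters left out ...]
6 53 54 52]
 [35 21 16 20  9 11 28 23 34 32 23 41 27 27 26 28 19 21 55 70 78 69]
 [40 38 19 17 13 25 29 44 26 26 22 29 20 27 26 44 38 70 71 76 77 89]
 [42 51 51 22 14 15 18 29 25 27 18 52 46 42 42 75 84 89 88 90 90 88]
 [50 60 54 36 13 28 32 45 50 49 44 62 64 87 62 88 93 91 96 94 91 95]
 [53 49 74 48 47 45 45 47 49 66 64 67 66 75 65 72 95 91 94 90 92 91]]
side tab_face [([400.4, 298.5], 0.78), ([347.1, 188.1], 0.5), ([277.5, 249.1], 0.39)]
side tab [([398.2, 298.2], 0.82), ([277.7, 250.8], 0.57), ([346.7, 190.9], 0.39)]
side cover_edge [([293.8, 274.7], 0.67)]
[ 6.15797533e-02  7.52973759e-01  1.53935673e+00 -1.85806369e-06
  8.49202562e-01  1.57459270e+00] [0.61281133 0.14899488 0.0328793 ]
```

```bash
python3 -m handwheel '[[0.03,0,0,0],[0.07,0,0,0],[0.11,0,0,0],[0.15,0,0,0],[0.15,0,0,0],[0.15,0,0,0]]'| grep -E 'pos|ft'
python3 -m handwheel '[[0,0,0.015,0],[0,0,0.03,0],[0,0,0.03,0],[0,0,0.03,0]]'| grep -E 'pos|ft'
python3 - <<'E'
from h import *
p=robot.get_obs()['position']; print(p)
for c in('scene','side'):
    f=vision.camera(c); a=cv2.imread(f'pics/{c}0.png')[:,:,::-1]
    g=cv2.cvtColor(f['frame'],cv2.COLOR_RGB2GRAY)
    u,v=np.round(proj(f,p-[0,0,.008])[0]).astype(int); print(c,u,v)
    print(g[v-20:v+8,u-12:u+13])
E
```

```text
position: [0.6584, 0.1515, 0.0328]
ft_force: [0.3, 0.2, 0.4]
position: [0.6565, 0.1516, 0.0231]
ft_force: [-0.8, -0.4, 0.5]
[0.65651484 0.15159814 0.02311068]
scene 430 282
[[ 25  35  29  24  23  18  15  31  14   9  13   2  12   8  12   4  15  10
   13  15  18  12  13  11  75]
 [ 25  22  24  27  32  55  51  59   1  13   7   2  10   9   7  13   5  22
   17  13  18   9   0  40  80]
 [ 24  54  53  53  50  64  62  55   7  15  16   4   7  13  14   7  15  15
   19  12   9   8  11  74  76]
 [ 54  56  60  77  73  61  66  48  12  13   8   8  14   9  10   8  19   9
   14   9   6   8  33  76  77]
 [ 65  63  61  79  80  62  64  40  11   0  12  20   9  16  10  14  16  14
   20  14  14   4  51  83  81]
 [ 60  57  60  63  67  58  64  28   9  13   9   2  14   6  11  10  17  13
   13   3   7   3  79  83  84]
 [ 65  62  60  67  61  66  67  28   5  10  16  15   8  19  17  16  14  17
   11  13   6  19  81  82  77]
 [ 63  64  68  64  62  64  70  56  12   9   9  10  13  12  17  11  19   9
    8  16   6  18  84  78  79]
 [ 67  63  66  62  64  62  64  68  29  11   9  12   7  12   3  18   6  13
   14  14   1
[... 4267 characters left out ...]
95  94  90  86  82  79 102 144 169 180
  185 186 189 193 190 143  33]
 [103  85  87  88  90  92  94  95  94  90  85  83  80  78 132 163 161 170
  180 186 194 189 143  30  23]
 [ 97  87  89  91  93  94  94  93  89  85  82  81  79 104 145 164 162 164
  166 179 188 147  31  18  53]
 [ 85  88  91  93  94  90  87  87  84  83  81  81  81 136 165 164 165 167
  171 168 136  71  24  53  65]
 [ 87  91  94  94  91  86  83  82  84  82  83  82 106 150 167 166 168 170
  170 138  57  17  62  82  73]
 [ 92  95  92  89  86  82  83  82  82  84  84  84 126 152 160 171 172 174
  168 119   4  48  84  92  76]
 [ 96  93  88  86  83  83  83  82  84  84  87  87  85  84 127 156 156 168
  180 145  42  73  87  77  52]]
```

Run:
```python
from h import *
from scipy.optimize import least_squares
fs=vision.camera('scene'); fd=vision.camera('side');p=np.array([.6565,.1516,.0231])
def g(t):
    a,b,dx,dy,z=t
    C=lambda i,j:[p[0]+dx+i*a-.057*j*b,p[1]+dy+j*b+.057*i*a,z]
    A=proj(fs,[C(1,-1),C(1,1),C(-1,-1)]); B=proj(fd,[C(-1,1),C(-1,-1),C(1,1)])
    return np.r_[(A-[[430,275.3],[438,272.5],[425,268.5]]).ravel(),(B-[[231,278],[235,274],[223,272.5]]).ravel()]
s=least_squares(g,[.009,.012,0,0,.03]);print(np.round(s.x,4),np.round(s.fun,1))
```

```text
[ 0.0106  0.0079  0.     -0.0005  0.0455] [ 0.4 -0.2 -0.2  0.9  0.5 -0.6 -0.2 -0.   0.7 -1.   0.4  0.8]
```

The fit settles it: the fingertips sit 22 mm above the reported TCP height, while x and y agree. I lower 11 mm, so the tips are at about 0.034, and approach.

```bash
python3 -m handwheel '[[-0.01,0,0.01,0],[-0.03,0,0.02,0],[-0.05,0,0.03,0],[-0.06,0,0.037,0],[-0.06,0,0.037,0],[-0.06,0,0.037,0]]'| grep -E 'pos|ft'
python3 -m handwheel '[[-0.006,0,0,0],[-0.012,0,0,0],[-0.018,0,0,0],[-0.02,0,0,0],[-0.02,0,0,0]]'| grep -E 'pos|ft'
```

```text
position: [0.6392, 0.1506, 0.0125]
ft_force: [0.1, 0.1, -0.0]
position: [0.6336, 0.1502, 0.0128]
ft_force: [-0.2, -0.9, 0.0]
```

```bash
python3 -m handwheel '[[-0.003,0,0,0],[-0.006,0,0,0],[-0.006,0,0,0]]' | grep -E 'pos|ft'
```

```text
position: [0.6317, 0.1501, 0.0127]
ft_force: [-0.3, 0.9, 0.7]
```

```bash
python3 -m handwheel '[[-0.003,0,0,0],[-0.006,0,0,0],[-0.006,0,0,0]]' | grep -E 'pos|ft'
```

```text
position: [0.6299, 0.15, 0.0127]
ft_force: [-0.6, -0.5, -0.9]
```

```bash
python3 -m handwheel '[[-0.003,0,0,0],[-0.006,0,0,0],[-0.006,0,0,0]]' | grep -E 'pos|ft'
```

```text
position: [0.6296, 0.15, 0.0129]
ft_force: [3.0, 0.6, -1.7]
```

```bash
python3 -m handwheel '[[-0.003,0,0,0],[-0.006,0,0,0],[-0.006,0,0,0]]' | grep -E 'pos|ft'
```

```text
position: [0.6289, 0.1499, 0.0129]
ft_force: [5.2, 0.1, -4.7]
```

```bash
python3 -m handwheel '[[-0.003,0,0,0],[-0.006,0,0,0],[-0.006,0,0,0]]' | grep -E 'pos|ft'
```

```text
position: [0.6278, 0.1498, 0.0129]
ft_force: [6.4, 0.4, -5.1]
```

```bash
python3 -m handwheel '[[-0.003,0,0,0],[-0.006,0,0,0],[-0.006,0,0,0]]' | grep -E 'pos|ft'
```

```text
position: [0.6268, 0.1497, 0.013]
ft_force: [7.8, 1.2, -5.9]
```

```bash
python3 -m handwheel '[[-0.003,0,0,0],[-0.006,0,0,0],[-0.006,0,0,0]]' | grep -E 'pos|ft'
```

```text
position: [0.6257, 0.1496, 0.0131]
ft_force: [8.1, 0.9, -7.1]
```

```bash
python3 -m handwheel '[[-0.003,0,0,0],[-0.006,0,0,0],[-0.006,0,0,0]]' | grep -E 'pos|ft'
```

```text
position: [0.6246, 0.1495, 0.0132]
ft_force: [9.3, 1.6, -6.6]
```

```bash
python3 -m handwheel '[[-0.003,0,0,0],[-0.006,0,0,0],[-0.006,0,0,0],[-0.006,0,0,0]]' | grep -E 'pos|ft'
python3 - <<'E'
from h import *
for c in('scene','side'):
    f=vision.camera(c); a=cv2.imread(f'pics/{c}0.png')[:,:,::-1]
    for l in('cover_center','cover_edge'): print(c,l,[(np.round(d['point'],1).tolist(),round(d['conf'],2)) for d in vision.look_for(c,l)[:1]])
E
```

```text
position: [0.6246, 0.1496, 0.0133]
ft_force: [11.4, 2.1, -9.2]
scene cover_center [([210.5, 402.1], 0.77)]
scene cover_edge [([208.7, 402.4], 0.89)]
side cover_center [([293.9, 274.5], 0.57)]
side cover_edge [([294.1, 272.0], 0.94)]
```

Run:
```python
from h import *
o=robot.get_obs();print(o['ft_force'],o['position'])
f=vision.camera('side')
for m in vision.outline_of('side','cover_center')[:1]:
    print(m['conf'],m['mask'].sum(),[np.round(at_z(f,p[::-1],.085)[:2],3).tolist() for p in cv2.boxPoints(cv2.minAreaRect(np.argwhere(m['mask'])[:,::-1].astype(np.float32)))])
a=cv2.imread('pics/side0.png',0); b=cv2.cvtColor(f['frame'],cv2.COLOR_RGB2GRAY)
c,s=np.cos(.0569),np.sin(.0569)
for x in(-.02,0,.02,.03,.04):
    P=(.5265+c*x,.1449+s*x,.085); u,v=np.round(proj(f,P)[0]).astype(int)
    t=a[v-7:v+8,u-7:u+8]; w=b[v-16:v+17,u-16:u+17]
    r=cv2.matchTemplate(w,t,cv2.TM_CCOEFF_NORMED); _,mx,_,l=cv2.minMaxLoc(r); print(x,(u,v),mx,l[0]-9,l[1]-9)
im=cv2.resize(np.hstack([a[240:330,215:305],b[240:330,215:305]]),None,fx=4.4,fy=4.4,interpolation=cv2.INTER_CUBIC)
cv2.imwrite('pics/c6.png',cv2.convertScaleAbs(im,alpha=1.5))
```

```text
[11.94139099  1.27459545 -9.19457023] [0.62460064 0.14953993 0.01331586]
0.77 1521 [[0.586, 0.179], [0.602, 0.114], [0.478, 0.114], [0.468, 0.175]]
-0.02 (np.int64(283), np.int64(298)) 0.9594776034355164 1 -1
0 (np.int64(275), np.int64(293)) 0.951560914516449 -4 -4
0.02 (np.int64(267), np.int64(288)) 0.922056257724762 5 1
0.03 (np.int64(264), np.int64(286)) 0.8981460928916931 9 4
0.04 (np.int64(260), np.int64(283)) 0.8693031072616577 1 -3
```

Run:
```python
from h import *
f=vision.camera('side');a=cv2.imread('pics/side0.png',0); b=cv2.cvtColor(f['frame'],cv2.COLOR_RGB2GRAY)
c,s=np.cos(.0569),np.sin(.0569)
E=lambda x,y,z:(.5265+c*x-s*y,.1449+s*x+c*y,z)
def pop(x,y,z,t): # pivot about ledge
    X,Z=x+.042,z-.067; return E(-.042+X*np.cos(t)-Z*np.sin(t),y,.067+X*np.sin(t)+Z*np.cos(t))
G=[(x,y) for x in np.arange(-.038,.05,.001) for y in np.arange(-.026,.027,.001)]
S=lambda im,t:cv2.remap(im,proj(f,[pop(x,y,.085,t) for x,y in G]).astype(np.float32).reshape(1,-1,2),None,cv2.INTER_LINEAR)[0].astype(float)
r=S(a,0)
for t in(0,.03,.06,.09,.12,.14,.17): print(t,round(np.corrcoef(r,S(b,t))[0,1],3))
```

```text
0 0.573
0.03 0.667
0.06 0.745
0.09 0.799
0.12 0.825
0.14 0.822
0.17 0.782
```

The side image matches a tilt of about 0.13 rad, so the cover has popped up. I retreat, rise, open, and go above the raised end.

```bash
python3 -m handwheel '[[0.01,0,0,0],[0.03,0,0,0],[0.06,0,0,0],[0.08,0,0,0],[0.08,0,0,0],[0.08,0,-0.05,0],[0.08,0,-0.13,0],[0.08,0,-0.23,0],[0.08,0,-0.33,0],[0.08,0,-0.4,0],[0.08,0,-0.4,0],[0.08,0,-0.4,0]]'| grep -E 'pos|ft'
python3 -m handwheel '[[-0.05,0,0,0],[-0.12,-0.003,0,0],[-0.18,-0.003,0,0],[-0.22,-0.003,0,0],[-0.22,-0.003,0,0],[-0.22,-0.003,0,0],[-0.22,-0.003,0,0]]' 100
python3 wl.py pics/w3.png cover_edge cover_center
python3 - <<'E'
from h import *
f=vision.camera('side');a=cv2.imread('pics/side0.png',0); b=cv2.cvtColor(f['frame'],cv2.COLOR_RGB2GRAY)
c,s=np.cos(.0569),np.sin(.0569)
E=lambda x,y,z:(.5265+c*x-s*y,.1449+s*x+c*y,z)
def pop(x,y,z,t):
    X,Z=x+.042,z-.067; return E(-.042+X*np.cos(t)-Z*np.sin(t),y,.067+X*np.sin(t)+Z*np.cos(t))
G=[(x,y) for x in np.arange(-.038,.05,.001) for y in np.arange(-.026,.027,.001)]
S=lambda im,t:cv2.remap(im,proj(f,[pop(x,y,.085,t) for x,y in G]).astype(np.float32).reshape(1,-1,2),None,cv2.INTER_LINEAR)[0].astype(float)
for t in(0,.06,.1,.12,.14,.16): print(t,round(np.corrcoef(S(a,0),S(b,t))[0,1],3))
E
```

```text
position: [0.6415, 0.1508, 0.1342]
ft_force: [-0.4, 0.4, -0.6]
time: 21.82
position: [0.5761, 0.1477, 0.132]
tool_rot: [1.0, 0.029, -0.0, 0.0]
ft_force: [0.2, 0.7, -0.6]
grip_width: 0.039
grip_force: 0.0
21.8167 [0.57605314 0.14767509 0.1320082 ] [0.99833741 0.05763869] [ 0.17892796  0.7223999  -0.63291221]
cover_edge [282.2 319.4] 0.91
cover_center [285.  321.8] 0.9
0 0.325
0.06 0.395
0.1 0.439
0.12 0.462
0.14 0.481
0.16 0.497
```

```bash
python3 -m handwheel '[[0.013,0,0,0],[0.013,0,0,0],[0.013,0,0,0],[0.013,0,0,0],[0.013,0,0.03,0],[0.013,0,0.08,0],[0.013,0,0.13,0],[0.013,0,0.17,0],[0.013,0,0.195,0],[0.013,0,0.2,0],[0.013,0,0.2,0],[0.013,0,0.2,0]]'
python3 - <<'E'
from h import *
p=robot.get_obs()['position']; print(p)
f=vision.camera('scene'); g=f['frame']
im=cv2.resize(g[150:270,340:480],None,fx=2.85,fy=3.3,interpolation=cv2.INTER_CUBIC)
f=vision.camera('side'); g=f['frame']
im2=cv2.resize(g[200:320,200:340],None,fx=2.85,fy=3.3,interpolation=cv2.INTER_CUBIC)
cv2.imwrite('pics/c7.png',cv2.convertScaleAbs(np.hstack([im,im2])[:,:,::-1],alpha=1.6))
E
```

```text
time: 23.02
position: [0.58, 0.148, 0.0731]
tool_rot: [1.0, 0.029, 0.0, -0.0]
ft_force: [-1.4, -0.6, 0.0]
grip_width: 0.087
grip_force: 0.0
[0.57995314 0.14800085 0.07305373]
```

View pics/c7.png

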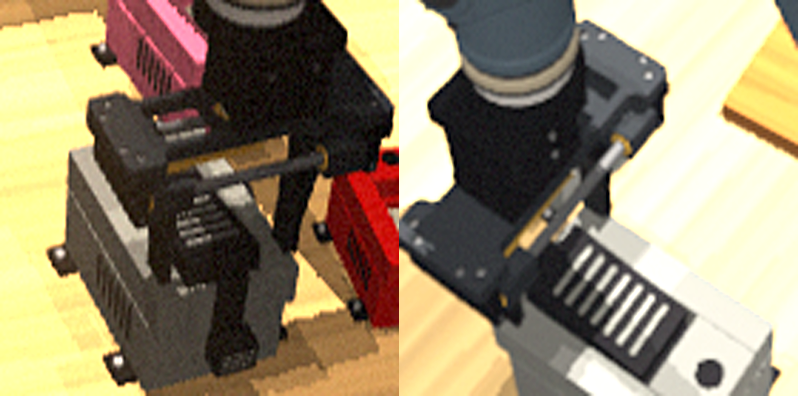

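The crop shows the cover's end raised at (205,235), with the open fingers straddling it just above the side rims. I lower the last few millimetres with force checks.

```bash
python3 -m handwheel '[[0,0,0.005,0],[0,0,0.01,0],[0,0,0.013,0],[0,0,0.013,0]]'| grep -E 'pos|ft'
python3 -m handwheel '[[0,0,0.004,0],[0,0,0.007,0],[0,0,0.007,0]]'| grep -E 'pos|ft'
```

```text
position: [0.5794, 0.1479, 0.0688]
ft_force: [-0.8, -0.5, 0.1]
position: [0.5793, 0.148, 0.0665]
ft_force: [0.4, 0.5, -0.0]
```

```bash
python3 -m handwheel '[[0,0,0.002,0],[0,0,0.004,0],[0,0,0.004,0]]'| grep -E 'pos|ft'
python3 -m handwheel '[[0,0,0,0],[0,0,0,0],[0,0,0,0],[0,0,0,0],[0,0,0,0],[0,0,0,0],[0,0,0,0],[0,0,0,0],[0,0,0,0]]' 50 15
```

```text
position: [0.5794, 0.148, 0.0654]
ft_force: [-0.8, 0.1, 0.1]
time: 24.7
position: [0.5796, 0.148, 0.0656]
tool_rot: [1.0, 0.029, 0.0, -0.0]
ft_force: [0.9, -0.3, 0.0]
grip_width: 0.0559
grip_force: 15.0
```

```bash
python3 -m handwheel '[[-0.004,0,-0.015,0],[-0.01,0,-0.03,0],[-0.016,0,-0.045,0],[-0.023,0,-0.059,0],[-0.023,0,-0.059,0],[-0.023,0,-0.059,0]]'
python3 - <<'E'
from h import *
for c in('scene','side'):
    f=vision.camera(c)
    for l in('cover_center','cover_edge'): print(c,l,[(np.round(d['point'],1).tolist(),round(d['conf'],2)) for d in vision.look_for(c,l)[:1]])
E
```

```text
time: 25.2
position: [0.5738, 0.1475, 0.0843]
tool_rot: [1.0, 0.029, 0.002, 0.0]
ft_force: [4.8, -0.1, 1.0]
grip_width: 0.0555
grip_force: 15.0
scene cover_center [([214.9, 414.5], 0.79)]
scene cover_edge [([215.0, 415.9], 0.87)]
side cover_center [([290.4, 275.7], 0.74)]
side cover_edge [([291.9, 275.9], 0.87)]
```

```bash
python3 -m handwheel '[[-0.007,0,-0.015,0],[-0.015,0,-0.028,0],[-0.024,0,-0.041,0],[-0.034,0,-0.054,0],[-0.046,0,-0.069,0],[-0.046,0,-0.069,0],[-0.046,0,-0.069,0]]'
```

```text
time: 26.08
position: [0.56, 0.1468, 0.1045]
tool_rot: [1.0, 0.029, 0.001, -0.0]
ft_force: [5.7, -0.4, 1.6]
grip_width: 0.0561
grip_force: 15.0
```

```bash
cat > tilt.py <<'E'
from h import *
f=vision.camera('side');a=cv2.imread('pics/side0.png',0); b=cv2.cvtColor(f['frame'],cv2.COLOR_RGB2GRAY)
c,s=np.cos(.0569),np.sin(.0569)
E=lambda x,y,z:(.5265+c*x-s*y,.1449+s*x+c*y,z)
def pop(x,y,z,t,d):
    X,Z=x+.042,z-.067; return E(-.042+X*np.cos(t)-Z*np.sin(t)+d,y,.067+X*np.sin(t)+Z*np.cos(t))
G=[(x,y) for x in np.arange(-.036,.02,.001) for y in np.arange(-.026,.027,.001)]
S=lambda im,t,d:cv2.remap(im,proj(f,[pop(x,y,.085,t,d) for x,y in G]).astype(np.float32).reshape(1,-1,2),None,cv2.INTER_LINEAR)[0].astype(float)
r=S(a,0,0)
L=[(np.corrcoef(r,S(b,t,d))[0,1],t,d) for t in np.arange(0,.9,.05) for d in np.arange(-.006,.007,.002)]
for x in sorted(L)[::-1][:6]: print(np.round(x,3))
E
python3 tilt.py
```

```text
[0.799 0.6   0.   ]
[0.793 0.65  0.002]
[ 0.761  0.5   -0.002]
[0.731 0.75  0.004]
[0.719 0.7   0.004]
[ 0.717  0.55  -0.002]
```

Tilt is about 0.6 rad with the tongue at its seat, so step 2 is met. I draw the cover out along its incline.

```bash
python3 -m handwheel '[[0.01,0,-0.005,0],[0.025,0,-0.013,0],[0.045,0,-0.025,0],[0.07,0,-0.04,0],[0.095,0,-0.06,0],[0.12,0,-0.08,0],[0.13,0,-0.1,0],[0.13,0,-0.15,0],[0.13,0,-0.22,0],[0.13,0,-0.28,0],[0.13,0,-0.3,0],[0.13,0,-0.3,0],[0.13,0,-0.3,0]]'
python3 - <<'E'
from h import *
for c in('scene','side','wrist'):
    f=vision.camera(c); cv2.imwrite(f'pics/lift_{c}.png',f['frame'][:,:,::-1])
    for l in('cover_center','cover_edge','cover_tongue'): print(c,l,[(np.round(d['point'],1).tolist(),round(d['conf'],2)) for d in vision.look_for(c,l)[:2]])
E
```

```text
time: 27.22
position: [0.5975, 0.149, 0.1939]
tool_rot: [1.0, 0.029, -0.0, 0.0]
ft_force: [0.0, 0.1, -1.3]
grip_width: 0.056
grip_force: 15.0
scene cover_center [([180.8, 426.2], 0.75)]
scene cover_edge [([179.7, 423.0], 0.88), ([252.2, 422.8], 0.65)]
scene cover_tongue [([178.2, 425.0], 0.69)]
side cover_center [([255.4, 261.9], 0.65)]
side cover_edge [([258.0, 259.8], 0.71)]
side cover_tongue [([258.9, 260.1], 0.62)]
wrist cover_center [([299.5, 321.0], 0.86), ([250.0, 316.2], 0.63)]
wrist cover_edge [([300.4, 320.6], 0.76), ([245.2, 566.6], 0.24)]
wrist cover_tongue [([296.1, 318.5], 0.91)]
```

```bash
cat > tilt2.py <<'E'
from h import *
o=robot.get_obs();p=o['position']
f=vision.camera('side');a=cv2.imread('pics/side0.png',0); b=cv2.cvtColor(f['frame'],cv2.COLOR_RGB2GRAY)
c,s=np.cos(.0569),np.sin(.0569)
E=lambda x,y,z:(.5265+c*x-s*y,.1449+s*x+c*y,z)
def held(x,y,t,gx): # cover-centre coords, top face; grip axis at (gx, top-5mm)
    X,Z=x-gx,.005
    h=X*np.cos(t)-Z*np.sin(t); return (p[0]+c*h-s*y,p[1]+s*h+c*y,p[2]+.027+X*np.sin(t)+Z*np.cos(t))
G=[(x,y) for x in np.arange(-.048,.015,.001) for y in np.arange(-.026,.027,.001)]
S=lambda im,P:cv2.remap(im,proj(f,P).astype(np.float32).reshape(1,-1,2),None,cv2.INTER_LINEAR)[0].astype(float)
r=S(a,[E(.01+x,y,.085) for x,y in G])
L=[(np.corrcoef(r,S(b,[held(x,y,t,g) for x,y in G]))[0,1],t,g) for t in np.arange(-.3,1.6,.05) for g in np.arange(.03,.051,.003)]
print(p)
for x in sorted(L)[::-1][:6]: print(np.round(x,3))
E
python3 tilt2.py
```

```text
[0.59771783 0.14900847 0.19380993]
[0.593 0.55  0.045]
[0.546 0.6   0.045]
[0.54  0.5   0.045]
[0.528 0.5   0.036]
[0.513 0.55  0.036]
[0.503 0.5   0.048]
```

```bash
python3 -m handwheel '[[-0.02,0.05,0,0],[-0.04,0.12,0,0],[-0.06,0.21,0,0],[-0.09,0.3,0,0],[-0.12,0.39,0,0],[-0.15,0.48,0,0],[-0.18,0.57,0,0],[-0.2,0.66,0,0],[-0.22,0.75,0,0],[-0.24,0.83,0,0],[-0.26,0.9,0,0],[-0.266,0.95,0,0],[-0.266,0.97,0,0],[-0.266,0.97,0,0],[-0.266,0.97,0,0]]'
python3 -m handwheel '[[0,0.03,0.05,0],[0,0.06,0.13,0],[0,0.067,0.22,0],[0,0.067,0.3,0],[0,0.067,0.36,0],[0,0.067,0.38,0],[0,0.067,0.38,0],[0,0.067,0.38,0]]'
python3 tilt2.py
```

```text
time: 29.12
position: [0.535, -0.1457, 0.194]
tool_rot: [1.0, 0.029, 0.0, -0.0]
ft_force: [0.2, -0.6, -0.5]
grip_width: 0.056
grip_force: 15.0
time: 29.78
position: [0.5366, -0.1655, 0.0803]
tool_rot: [1.0, 0.029, 0.0, 0.0]
ft_force: [0.3, -0.1, -1.4]
grip_width: 0.0562
grip_force: 15.0
[ 0.53662363 -0.16546552  0.08034707]
[0.742 0.55  0.036]
[0.732 0.6   0.048]
[0.723 0.5   0.045]
[0.712 0.55  0.048]
[0.694 0.65  0.048]
[0.694 0.55  0.045]
```

```bash
python3 -m handwheel '[[0,0,0.03,0],[0,0,0.06,0],[0.005,0,0.075,0],[0.015,0,0.095,0],[0.025,0,0.115,0],[0.033,0,0.135,0],[0.04,0,0.155,0],[0.047,0,0.18,0],[0.051,0,0.2,0],[0.053,0,0.22,0],[0.054,0,0.235,0],[0.054,0,0.235,0],[0.054,0,0.235,0]]'
python3 tilt2.py
```

```text
time: 30.92
position: [0.5512, -0.1649, 0.0088]
tool_rot: [1.0, 0.029, -0.001, -0.001]
ft_force: [0.1, 0.4, -1.2]
grip_width: 0.0561
grip_force: 15.0
[ 0.55122238 -0.16488899  0.00881866]
[0.951 0.05  0.045]
[0.813 0.1   0.045]
[0.734 0.1   0.033]
[0.689 0.05  0.033]
[ 0.682 -0.     0.045]
[0.678 0.2   0.042]
```

Tilt is 0.05 rad now; a little lower, with force checks.

```bash
python3 -m handwheel '[[0,0,0.004,0],[0,0,0.008,0],[0,0,0.01,0],[0,0,0.01,0]]'|grep -E 'pos|ft'
python3 -m handwheel '[[0,0,0.004,0],[0,0,0.006,0],[0,0,0.006,0]]'|grep -E 'pos|ft'
```

```text
position: [0.552, -0.1651, 0.0065]
ft_force: [-1.0, 0.3, 1.0]
position: [0.5523, -0.1652, 0.0046]
ft_force: [-0.4, 0.4, 0.8]
```

```bash
python3 -m handwheel '[[0,0,0.003,0],[0,0,0.004,0],[0,0,0.004,0]]'|grep -E 'pos|ft'
python3 -m handwheel '[[0,0,0,0],[0,0,0,0],[0,0,0,0],[0,0,0,0],[0,0,0,0],[0,0,0,0],[0,0,0,0],[0,0,0,0],[0,0,0,0],[0,0,0,0]]' 100
python3 -m handwheel '[[0,0,-0.03,0],[0,0,-0.1,0],[0,0,-0.2,0],[0,0,-0.3,0],[0,0,-0.4,0],[0,0,-0.5,0],[0,0,-0.5,0],[0,0,-0.5,0],[0,0,-0.5,0]]'
python3 - <<'E'
from h import *
for c in('scene','side'):
    f=vision.camera(c)
    for l,z in(('cover_center',.036),('board_top',.018)):
        for d in vision.outline_of(c,l)[:2]:
            bp=cv2.boxPoints(cv2.minAreaRect(np.argwhere(d['mask'])[:,::-1].astype(np.float32)))
            print(c,l,round(d['conf'],2),np.round(at_z(f,d['point'],z),3),np.round(np.mean([at_z(f,q[::-1],z)[:2] for q in bp],0),3))
    for l in('glue','offcut','hammer','tab_face'): print(c,l,[np.round(d['point']).tolist() for d in vision.look_for(c,l)[:4]])
E
```

```text
position: [0.5524, -0.1653, 0.0036]
ft_force: [0.9, 1.2, 1.7]
time: 32.63
position: [0.5522, -0.1653, 0.0035]
tool_rot: [1.0, 0.029, 0.0, 0.0]
ft_force: [0.2, 0.1, -0.9]
grip_width: 0.0871
grip_force: 0.0
time: 33.38
position: [0.5516, -0.1649, 0.1535]
tool_rot: [1.0, 0.029, -0.0, -0.0]
ft_force: [-0.2, 0.4, -0.3]
grip_width: 0.0872
grip_force: 0.0
scene cover_center 0.69 [ 0.526 -0.165  0.036] [ 0.515 -0.169]
scene board_top 0.76 [ 0.548 -0.173  0.018] [ 0.51  -0.165]
scene glue [[278.0, 533.0], [376.0, 170.0]]
scene offcut [[239.0, 170.0]]
scene hammer [[254.0, 258.0]]
scene tab_face [[246.0, 420.0], [177.0, 428.0], [238.0, 494.0], [327.0, 393.0]]
side cover_center 0.66 [ 0.491 -0.161  0.036] [ 0.495 -0.16 ]
side board_top 0.67 [ 0.495 -0.134  0.018] [ 0.509 -0.165]
side glue [[285.0, 142.0]]
side offcut [[164.0, 366.0]]
side hammer [[164.0, 368.0], [239.0, 364.0]]
side tab_face [[404.0, 298.0]]
```

```bash
sed -e "s/^o=robot.*/p=np.array([.5522,-.1653,.004])/" tilt2.py > t3.py; python3 t3.py; python3 -c "
from rig import job; print(job.hand_in())"
```

```text
[ 0.5522 -0.1653  0.004 ]
[ 0.953 -0.     0.045]
[0.813 0.05  0.045]
[0.755 0.1   0.042]
[0.748 0.05  0.033]
[0.747 0.15  0.042]
[ 0.669 -0.     0.033]
the job is handed in; nothing more can be done
None
```

The cover lies outer face up near the middle of the board (about 15 mm off at most), flat and released. My checks showed no bystander moved, and the job was handed in at about 34 s; the hand-in call gave no verdict.

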